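# Discharge a probe and hold a spring stage at its measuring travel

## Robot

A 6-joint arm with a two-finger parallel gripper is mounted at the origin on a cart in front of the work surface, level with it; the furniture and walls round the work are solid. World frame = base frame: x ahead of the robot, y to its left, z up, the work surface at z = 0. Lengths are in m, angles in rad, forces in N, time in s.
With the tool pointing down it reaches from about 0.325 to 0.775 m from the base axis. Payload 5.5 kg.
Tool frame: the origin (TCP) lies between the finger pads; the fingertips stand 11 mm ahead of it and the grasp point (between the pads) lies 8 mm behind it; z points along the fingers, y is the line along which they close (so a half turn about z gives the same grasp; the last joint's range is limited). The gripper opens to 85 mm and grips with 20 to 120 N. Pads are 22 mm wide; open, the fingers measure 114 mm over their backs; the gripper's body (76 mm by 85 mm) begins 54 mm behind the grasp point. The pads swing forward as they close: fully open they stand 13 mm farther back than shut.
Start: joints at [-1.212, 0.091, 1.231, -0, 1.82, -0.057], TCP at [0.242, -0.549, 0.242] pointing down, gripper open.
Joint ranges: [-2.87, 2.87], [-0.86, 2.18], [0.17, 2.46], [-1.51, 4.65], [0.06, 2.69], [-2.65, 2.65]. Speed limits (rad/s): [2.57, 2.57, 3.01, 3.14, 3.14, 3.14].

## Interface

Orientations are given as a unit quaternion [x, y, z, w].
In Python, from plant import read_state, camera, calibration, finish_job, find_in, regions_of, spot_point gives the robot as it stands. The module is installed in compiled form; this text tells all that it offers.
- The arm moves only by the tool servo_tool, never from a script. Its argument "rows" is one flat list of numbers, 6 for each row, row after row: the shift along the tool's x, y, z in mm, then the turn, a rotation vector about the tool's x, y, z in rad. A call has 1 to 12 rows; each row shifts and turns the commanded pose from where the row before left it, along the tool's axes as they then stand; what a row does not reach is not made up. A row lasts 1/10 s, in which the tool goes at most 50 mm and 8.59 degrees, less where a joint would pass 70% of its speed; a pose out of reach is approached as far as the arm can. A call with a gripper value outside its range is refused whole. "gripper" is the finger opening in mm, from 0 to 85.4, set as the call begins (left out, the last holds). The fingers move at their own pace and stop on an object; the grip force is fixed at half the most. Time passes only in rows, so rows that do not move let the fingers close. It gives the time, the measured TCP pose, the force, the opening and the grip force at its end, in the units of the state.
- read_state(): the state, without advancing time (a new reading comes with each control period).
- camera(name): name is "scene" or "top" or "wrist"; returns the picture (400x640x3 uint8, red, green, blue); there is no depth.
- calibration(name): a dict with "camera_matrix" (3x3 intrinsics, pixels), "rvec" (rotation vector, rad) and "tvec" (3), from world to camera coordinates, as OpenCV has them; the wrist camera has in their place "hand_eye" (4x4, takes a point from camera to tool coordinates, whose origin is the TCP and whose axes are the flange's). Camera axes: x right, y down, z forward; pixel columns grow to the right and rows downward; lengths in m; the calibration is good to about 2 mm. The wrist camera is an equidistant fisheye: a pixel r from the principal point sees the ray r / f radians off the axis. A picture is of the moment at which its call begins: read the wrist's pose just before it. calibration takes no time and is no camera call.
- finish_job(): hands the job in; it is judged then, once.
Trained networks look in the newest picture that a camera, given by its name, has taken for a name from the list of things; names that differ only in an ending like _2 or _b are one class to them, and where a whole thing is asked for, a point or a joint stands for the part that bears it (a point fixed in the world has none). Each returns a list of dicts, best first, with "p" (0 to 1); they miss things now and then, are a little off and sometimes report something else, mostly with a low value. They report only what shows in the picture. A call takes as long as a camera call. They do not tell look-alikes from the thing itself.
- find_in(camera, target): "pixel" ([column, row] in pixels, amid what is visible of it).
- regions_of(camera, target): "region" (400x640 bool, what is visible of it) and "pixel" ([column, row] in pixels, amid what is visible of it).
- spot_point(camera, target): "pixel" ([column, row] in pixels: a listed point, or the origin of a listed thing).
The state is a dict: "time": time; "qpos": joint angles; "dq": joint speeds; "effort": joint torques, N m; "eef_pos": TCP position; "ee_rot": TCP orientation; "contact_force": force on the tool from outside, world axes, zero at the start; "ft_torque": the same for the moment, N m; "gripper_width": finger opening in m; "finger_force": force on a finger pad.
Only numpy, scipy, OpenCV 4.12 (cv2) and the standard library are available. Lean on these libraries where they do the work, as an engineer would, in place of code of your own. Each camera call takes 0.05 s, during which the arm holds its last target. There are 200 camera calls.

## Task

Take the hand probe out of its stand and dip its tip briefly well down into the small steel earthing cup to discharge it. Then, with the tip of the probe, press the spring-loaded stage that has the round pad 10 mm down (give or take 2 mm), so that the pad is level with the tops of the two posts beside it; never push it to the bottom of its travel, and leave the stage with the square pad and the things lying around alone. Finish while still holding the probe upright and the pad pressed down: do not let go or lift off.

Things in the scene. Friction and masses are not known exactly. Their poses are not given: they have to be found in the camera images.
- probe_grip (a point): Centre of the black round handle of the loose hand probe (about 0.12 kg), which stands upright in its stand, this point 113 mm above the desk. Handle 24 mm in diameter, 54 mm long (27 mm above and below this point); under it a flange, 28 mm wide, 6 mm thick, that rests on the stand; then the brass stem. z runs from tip to handle. The tip's end lies 103 mm below this point.
- probe_tip (a point): Lower end of the brass stem of the probe (stem 10 mm thick, 70 mm long from flange to end, end rounded), 103 mm below probe_grip along the probe's axis.
- probe: The whole hand probe, 130 mm long; origin at the lower end of its tip, z axis along it towards the handle's end.
- probe_stand: Probe stand, fixed: 72 x 64 mm base plate with a 36 x 36 mm grey block, its top 80 mm above the desk, with a vertical 14 mm through hole in its middle in which the probe's stem hangs 70 mm deep. Origin: centre of the underside, on the hole's axis. Lift the probe straight up at least 75 mm to clear it.
- earth_cup: Earthing cup, fixed: plain round steel cup on a 68 mm round foot, a short brass terminal pin beside it (29 mm from the axis, to its -x; top 18 mm above the desk). Rim 45 mm above the desk, 48 mm outside diameter, wall 3 mm; inside 35 mm deep (floor 10 mm above the desk), 42 mm wide at the mouth, 36 mm at the floor. Origin: centre of the underside; z up.
- cup_mouth (a point): Centre of the earthing cup's mouth, at rim height (45 mm above the desk).
- round_stage: Stage with the ROUND pad, the one to press; fixed: 76 x 64 mm base plate, guide block, and on top a spring-loaded vertical plunger with a flat steel pad 36 mm in diameter, 6 mm thick, top 70 mm above the desk at rest. Two fixed gauge posts (6 mm thick, tops 60 mm above the desk) stand 26 mm either side of the plunger axis (along y). Origin: centre of the underside, on the plunger axis; z up.
- round_pad (a point): Centre of the top face of the round pad; moves down with it (70 mm above the desk when not pressed, 60 mm when level with the gauge posts).
- round_plunger (a joint): How far the round pad is pressed down, in m: 0 = up (at rest), 0.010 = level with the gauge posts, 0.020 = bottomed. The spring pushes back with about 2 N at the start, 7 N at 10 mm and 11 N at the bottom, and lifts the pad again when let go.
- square_stage: Stage with the SQUARE pad, to be left alone; same as the other otherwise; fixed: 76 x 64 mm base plate, guide block, and on top a spring-loaded vertical plunger with a flat steel pad 34 x 34 mm, 6 mm thick, top 70 mm above the desk at rest. Two fixed gauge posts (6 mm thick, tops 60 mm above the desk) stand 26 mm either side of the plunger axis (along y). Origin: centre of the underside, on the plunger axis; z up.
- square_plunger (a joint): How far the square pad is pressed down, in m; 0 = up, 0.020 = bottomed; as weakly sprung as the other.
- multimeter: Bystander: hand multimeter, 151 x 75 x 44 mm, lying loose on the desk, origin at the centre of its underside.
- logger: Bystander: small data logger, 75 x 50 x 32 mm, loose on the desk, origin at the centre of its underside.
- tape_ptfe: Bystander: small light roll of thread tape, 48 mm in diameter, 13 mm high, loose on the desk, origin at the centre of its underside.
- tape_black: Bystander: roll of dark tape, 60 mm in diameter, 18 mm high, loose on the desk, origin at the centre of its underside.
Mind the look-alikes: they are no part of the job. Of the things that look like the probe, the smallest one is meant.

How it is judged:
By the outcome, as a careful person would: the job done as asked, in the order asked, and still so for the second after the job is handed in, while the arm keeps its last pose, push and grip.
It also fails if it takes over 50 s, if anything falls off the work surface, if the arm or the gripper's body presses on something with over 40 N, if the wrist force passes 120 N, or if a joint passes its speed limit or range.

## Working session

There is one attempt and no reset: what is moved stays moved. The work goes in short steps, Python scripts to look and compute and a tool call to move; the robot and the scene stay as the last step left them, time stands still between calls to the robot, and variables do not carry over. Pictures are saved under pics/ and viewed, at most 11 in all, crops included, and the job is handed in when it is done.

Besides the shell and the picture viewer there is one more tool, called after "Request:" as name(argument=value, ...) on one line, values as JSON. servo_tool: Moves the arm, as the interface text tells. Its arguments: {"type":"object","properties":{"rows":{"type":"array","items":{"type":"number"}},"gripper":{"type":"number"}},"required":["rows"]}

```bash
mkdir -p pics; cat > h.py <<'E'
import numpy as np, cv2
from plant import *
from scipy.spatial.transform import Rotation as R
def ray(cam,px,st=None):
    c=calibration(cam); K=np.array(c["camera_matrix"],float)
    if cam=="wrist":
        st=st or read_state(); H=np.array(c["hand_eye"])
        d=(np.array(px)-K[:2,2])/[K[0,0],K[1,1]]; t=np.linalg.norm(d)
        v=np.r_[d/max(t,1e-9)*np.sin(t),np.cos(t)]
        r=R.from_quat(st["ee_rot"]).as_matrix()
        return r@H[:3,3]+st["eef_pos"], r@H[:3,:3]@v
    r=cv2.Rodrigues(np.array(c["rvec"],float))[0]; t=np.array(c["tvec"],float).ravel()
    return -r.T@t, r.T@np.linalg.solve(K,np.r_[px,1])
def at(cam,px,z,st=None):
    o,d=ray(cam,px,st); return o+d*(z-o[2])/d[2]
def proj(cam,p):
    c=calibration(cam); return cv2.projectPoints(np.array([p],float),np.array(c["rvec"],float),np.array(c["tvec"],float),np.array(c["camera_matrix"],float),None)[0].ravel()
E
python3 - <<'E'
from h import *
Z={"probe_grip":.113,"cup_mouth":.045,"round_pad":.07,"square_stage":0,"round_stage":0,"probe_stand":0,"multimeter":0,"logger":0,"tape_ptfe":0,"tape_black":0}
im={}
for c in("top","scene"):
    im[c]=camera(c); cv2.imwrite(f"pics/{c}0.png",im[c][:,:,::-1])
    print(c,"cam at",np.round(ray(c,[320,200])[0],2))
    for k,z in Z.items():
        for s in spot_point(c,k)[:4]:
            print(c,k,round(s["p"],2),np.round(s["pixel"]),np.round(at(c,s["pixel"],z),3))
print(read_state())
E
```

```text
top cam at [ 0.35 -0.    1.06]
top probe_grip 0.73 [288. 263.] [0.377 0.059 0.113]
top probe_grip 0.61 [255. 270.] [0.359 0.135 0.113]
top probe_grip 0.5 [262. 228.] [0.455 0.121 0.113]
top cup_mouth 0.59 [365. 174.] [ 0.604 -0.127  0.045]
top cup_mouth 0.38 [322. 239.] [ 0.438 -0.018  0.045]
top round_pad 0.53 [370. 235.] [ 0.446 -0.133  0.07 ]
top square_stage 0.77 [428. 198.] [ 0.549 -0.298  0.   ]
top round_stage 0.87 [368. 232.] [ 0.46  -0.139  0.   ]
top probe_stand 0.84 [262. 235.] [0.451 0.136 0.   ]
top multimeter 0.67 [204. 250.] [0.41  0.282 0.   ]
top logger 0.57 [276. 174.] [0.614 0.102 0.   ]
top logger 0.28 [262. 231.] [0.461 0.136 0.   ]
top tape_ptfe 0.75 [324. 240.] [ 0.439 -0.024  0.   ]
top tape_ptfe 0.35 [263. 235.] [0.45  0.133 0.   ]
top tape_black 0.64 [401. 152.] [ 0.675 -0.233  0.   ]
top tape_black 0.4 [364. 174.] [ 0.614 -0.13   0.   ]
top tape_black 0.18 [429. 196.] [ 0.554 -0.302  0.   ]
scene cam at [0.72 0.47 0.99]
scene probe_grip 0.67 [378. 245.] [0.453 0.127 0.113]
scene probe_grip 0.67 [422. 229.] [0.344 0.13  0.113]
scene probe_grip 0.56 [400. 207
[... 717 characters left out ...]
array([-1.21169027e+00,  9.11178687e-02,  1.23068972e+00, -2.63074377e-06,
        1.81978571e+00, -5.66770953e-02]), 'dq': array([-1.75452841e-03, -9.39318875e-05, -3.69235571e-05,  3.24565835e-04,
        6.19663687e-04, -2.38600127e-05]), 'effort': array([-3.43358961e-04, -4.58481395e+01, -4.18097198e+01,  1.08041211e-04,
        7.99760437e-04,  5.02606085e-06]), 'eef_pos': array([ 0.24236213, -0.54889715,  0.24227032]), 'ee_rot': array([ 9.78468329e-01,  2.06397019e-01, -1.30826284e-06, -1.22980074e-07]), 'contact_force': array([ 0.88363663,  0.00730685, -0.71302332]), 'ft_torque': array([-0.00545872, -0.065368  ,  0.00518643]), 'finger_force': 0.0, 'gripper_width': 0.08553816340486566}
```

View pics/top0.png

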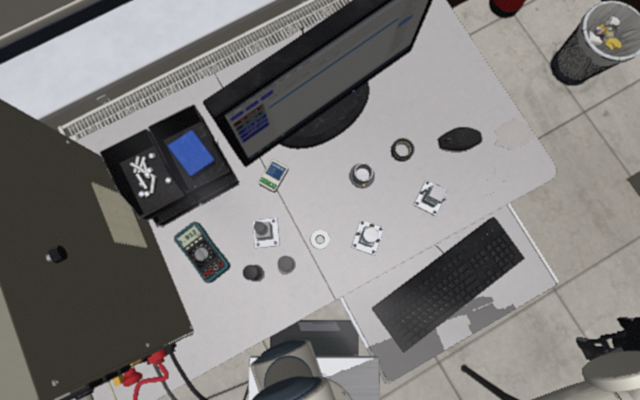

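View pics/scene0.png

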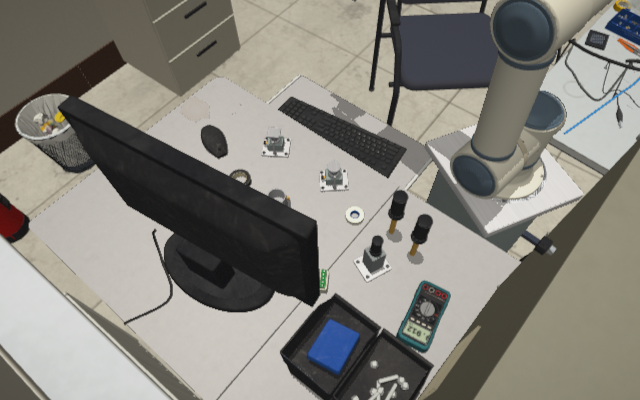

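```bash
python3 - <<'E'
import cv2,numpy as np
s=cv2.imread("pics/scene0.png")
a=cv2.resize(s[185:285,340:440],(400,400),interpolation=cv2.INTER_CUBIC)
b=cv2.resize(s[120:220,250:350],(400,400),interpolation=cv2.INTER_CUBIC)
cv2.imwrite("pics/crop1.png",np.hstack([a,b]))
E
```

```text
(no output)
```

View pics/crop1.png

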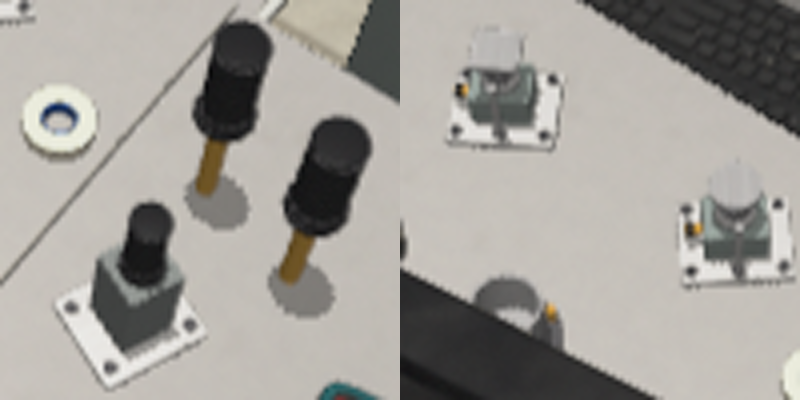

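Three things look like the probe in the scene view. The one at (378,245) is small and stands in the grey stand. The ones at (400,207) and (422,229) are larger and stand bare on the desk. The one in the stand fits the description. The round pad is at scene (333,167), and the square one, at (275,133), is not to be touched.

```bash
python3 - <<'E'
from h import *
def tri(a,b):
    (o1,d1),(o2,d2)=ray("top",a),ray("scene",b)
    s=np.linalg.lstsq(np.c_[d1,-d2],o2-o1,rcond=None)[0]
    return np.round((o1+s[0]*d1+o2+s[1]*d2)/2,3),np.round(np.linalg.norm(o1+s[0]*d1-o2-s[1]*d2),3)
for n,a,b in(("decoyA",[288,263],[400,207]),("decoyB",[255,270],[422,229]),("probe",[262,228],[378,245]),("cup",[363,174],[277,192]),("pad",[370,235],[333,167])): print(n,tri(a,b))
print(np.round(calibration("wrist")["hand_eye"],3).tolist(),calibration("wrist")["camera_matrix"])
E
```

```text
decoyA (array([0.371, 0.063, 0.125]), np.float64(0.01))
decoyB (array([0.356, 0.135, 0.132]), np.float64(0.009))
probe (array([0.454, 0.124, 0.109]), np.float64(0.007))
cup (array([ 0.602, -0.123,  0.057]), np.float64(0.006))
pad (array([ 0.446, -0.136,  0.064]), np.float64(0.001))
[[0.001, -0.949, -0.316, 0.082], [1.0, 0.001, 0.0, -0.001], [-0.0, -0.316, 0.949, -0.131], [0.0, 0.0, 0.0, 1.0]] [[309.70691629   0.         317.3542189 ]
 [  0.         309.70691629 201.20349773]
 [  0.           0.           1.        ]]
```

Request:
servo_tool(rows=[20,-20,-10,0,0,0,30,-35,-10,0,0,0,30,-35,-10,0,0,0,30,-35,-10,0,0,0,30,-35,-10,0,0,0,30,-35,-10,0,0,0,30,-35,0,0,0,0,30,-35,0,0,0,0,30,-35,0,0,0,0,30,-35,0,0,0,0,30,-35,0,0,0,0,30,-35,0,0,0,0])

```text
time: 2.3
eef_pos: [0.399, -0.0352, 0.3026]
ee_rot: [0.978, 0.206, 0.001, 0.0]
contact_force: [1.3, 0.0, -0.1]
gripper_width: 0.0853
finger_force: 0.0
```

Request:
servo_tool(rows=[0,0,0,0,0,0,0,0,0,0,0,0], gripper=60)

```text
time: 2.5
eef_pos: [0.399, -0.0362, 0.3024]
ee_rot: [0.978, 0.208, -0.0, 0.0]
contact_force: [0.1, -1.0, 0.7]
gripper_width: 0.0604
finger_force: 0.0
```

```bash
cat > w.py <<'E'
from h import *
import sys
st=read_state(); im=camera("wrist"); cv2.imwrite(f"pics/{sys.argv[1]}.png",im[:,:,::-1])
print(np.round(st["eef_pos"],4),np.round(st["ee_rot"],4))
Z={"probe_grip":.113,"cup_mouth":.045,"round_pad":.07,"round_stage":0,"probe_stand":0,"earth_cup":0}
for k in sys.argv[2:] or Z:
    for s in spot_point("wrist",k)[:3]:
        print(k,round(s["p"],2),np.round(s["pixel"],1),np.round(at("wrist",s["pixel"],Z[k],st),4))
E
python3 w.py w1
```

```text
[ 0.399  -0.0362  0.3024] [ 9.781e-01  2.080e-01 -0.000e+00  2.000e-04]
probe_grip 0.9 [215.6 166.1] [0.367 0.073 0.113]
probe_grip 0.7 [201.9  72.5] [0.4567 0.1247 0.113 ]
probe_grip 0.58 [152.4 157.8] [0.346  0.1506 0.113 ]
cup_mouth 0.93 [445.1  48.8] [ 0.612  -0.1208  0.045 ]
round_pad 0.78 [409.  169.9] [ 0.4458 -0.138   0.07  ]
round_stage 0.72 [391.8 158.3] [ 0.4447 -0.1324  0.    ]
probe_stand 0.73 [446.1  50.7] [ 0.6263 -0.1371  0.    ]
probe_stand 0.57 [230.3  78.2] [0.4574 0.125  0.    ]
earth_cup 0.81 [433.2  56.8] [ 0.6072 -0.1232  0.    ]
```

View pics/w1.png

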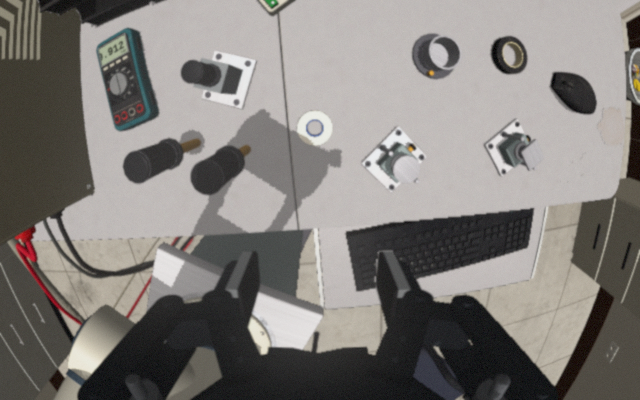

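The wrist view shows the probe in its stand at (202,73), the two bare look-alikes at (152,158) and (216,166), the round pad at (408,168) and the cup mouth at (444,50). These agree with the other views. Next I move above the probe.

Request:
servo_tool(rows=[20,-20,0,0,0,0,30,-30,0,0,0,0,30,-30,0,0,0,0,30,-30,10,0,0,0,8,-13,20,0,0,0,0,0,20,0,0,0,0,0,0,0,0,0,0,0,0,0,0,0])

```text
time: 3.65
eef_pos: [0.4572, 0.1225, 0.2525]
ee_rot: [0.979, 0.206, -0.0, 0.0]
contact_force: [0.8, -0.0, 0.9]
gripper_width: 0.0601
finger_force: 0.0
```

```bash
python3 w.py w2 probe_grip probe_stand
```

```text
[0.4572 0.1225 0.2525] [ 9.786e-01  2.059e-01 -3.000e-04  0.000e+00]
probe_grip 0.88 [312.3 192.6] [0.4544 0.1278 0.113 ]
probe_grip 0.87 [259.8 285.3] [0.3385 0.1381 0.113 ]
probe_grip 0.68 [336.3 296.1] [0.3593 0.0587 0.113 ]
probe_stand 0.59 [316.9 165. ] [0.4581 0.125  0.    ]
probe_stand 0.37 [402.5 218.4] [ 0.4385 -0.0116  0.    ]
```

View pics/w2.png

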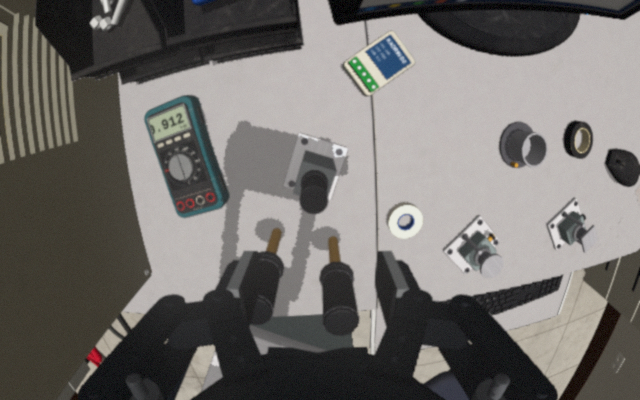

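```bash
python3 - <<'E'
from h import *
st=read_state()
r=R.from_quat(st["ee_rot"]).as_matrix()
for n,px,z in(("Abase",(333,240),0),("Bbase",(276,234),0),("Btop",(258,305),.16),("Atop",(341,318),.16),("hTop",(313,203),.14),("flange",(315,178),.086),("Abase0",(333,240),0.02)):
    p=at("wrist",px,z,st); print(n,np.round(p,4),"tool mm",np.round(r.T@(p-st["eef_pos"])*1e3,1))
g=cv2.imread("pics/w2.png",0).astype(int)
for row in(185,190,195,200): print(row,g[row,290:340])
E
```

```text
Abase [0.3723 0.0627 0.    ] tool mm [-102.9   20.3  253.7]
Bbase [0.3488 0.1379 0.    ] tool mm [-94.1 -58.  253.7]
Btop [0.35   0.1359 0.16  ] tool mm [-93.4 -55.6  93.7]
Atop [0.3676 0.0603 0.16  ] tool mm [-107.7   20.7   93.7]
hTop [0.4544 0.1265 0.14  ] tool mm [ -1.7  -5.  113.9]
flange [0.4623 0.1286 0.086 ] tool mm [  6.3  -3.7 168. ]
Abase0 [0.3805 0.0676 0.02  ] tool mm [-93.3  19.1 233.7]
185 [ 74  73  74  76  82  87  87  94  93  90  79  55  49  45  45  41  42  43
  46  45  44  47  46  48  49  50  42  43  38  39  40  45  40  41  41  43
  47  64  75  92 100 139 194 223 218 192 181 188 187 187]
190 [122 125 115 106 100  97  94  93  95  93  81  60  53  50  51  52  44  48
  50  46  49  48  49  47  47  46  48  45  47  48  48  49  48  50  44  44
  58  77  92 120 177 214 219 201 174 178 184 185 189 190]
195 [120 120 122 119 120 115 112 109 104  90  72  49  47  50  43  47  44  45
  48  42  43  49  42  46  48  48  44  48  50  46  38  46  45  48  44  45
  63  94 153 208 222 211 187 176 181 186 185 186 185 188]
200 [172 179 178 170 158 149 135 136 130 103  67  48  47  51  43  47  45  46
  49  49  45  43  51  46  50  46  45  47  49  48  46  42  50  46  44  50
  56  94 145 187 188 185 184 184 188 184 186 186 185 188]
```

Request:
servo_tool(rows=[0,-4.5,20,0,0,0,0,0,30,0,0,0,0,0,30,0,0,0,0,0,25,0,0,0,0,0,20,0,0,0,0,0,15,0,0,0,0,0,6,0,0,0,0,0,0,0,0,0,0,0,0,0,0,0])

```text
time: 4.7
eef_pos: [0.456, 0.1273, 0.1076]
ee_rot: [0.978, 0.206, 0.001, -0.0]
contact_force: [0.8, -0.5, -0.5]
gripper_width: 0.0596
finger_force: 0.0
```

```bash
python3 w.py w3 probe_grip
```

```text
[0.456  0.1273 0.1076] [ 9.785e-01  2.063e-01  9.000e-04 -0.000e+00]
probe_grip 0.87 [319.7 282.2] [0.4545 0.127  0.113 ]
```

View pics/w3.png

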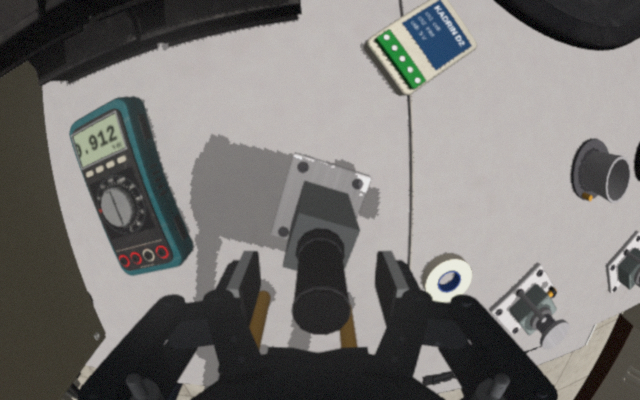

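The handle at (322,280) sits between the open pads, centred to about 1 mm. Next I close the fingers and lift.

Request:
servo_tool(rows=[0,1,0,0,0,0,0,0,0,0,0,0,0,0,0,0,0,0,0,0,0,0,0,0,0,0,0,0,0,0,0,0,0,0,0,0,0,0,0,0,0,0,0,0,0,0,0,0], gripper=5)

```text
time: 5.6
eef_pos: [0.4561, 0.1263, 0.1068]
ee_rot: [0.978, 0.206, 0.001, 0.0]
contact_force: [0.9, -0.9, 5.6]
gripper_width: 0.0226
finger_force: 58.6
```

Request:
servo_tool(rows=[0,0,-5,0,0,0,0,0,-10,0,0,0,0,0,-20,0,0,0,0,0,-25,0,0,0,0,0,-25,0,0,0,0,0,-20,0,0,0,0,0,-10,0,0,0,0,0,-5,0,0,0,0,0,0,0,0,0])

```text
time: 6.5
eef_pos: [0.4558, 0.1264, 0.2262]
ee_rot: [0.978, 0.206, -0.0, -0.0]
contact_force: [0.2, 1.0, -1.5]
gripper_width: 0.0228
finger_force: 58.7
```

```bash
python3 w.py w4 probe_grip cup_mouth round_pad; python3 - <<'E'
from h import *
camera("top");camera("scene")
for c in("top","scene"):
    for s in spot_point(c,"probe_tip")[:3]: print(c,s["p"],s["pixel"],at(c,s["pixel"],.122))
    print(proj(c,[.456,.127,.122]))
E
```

```text
[0.4558 0.1264 0.2262] [ 9.785e-01  2.064e-01 -1.000e-04 -1.000e-04]
probe_grip 0.74 [318.8 281.4] [0.3837 0.0945 0.113 ]
probe_grip 0.56 [260.1 304. ] [0.3343 0.1362 0.113 ]
probe_grip 0.5 [529.3 148.5] [ 0.5838 -0.0334  0.113 ]
cup_mouth 0.73 [549.4 151.7] [ 0.612  -0.1208  0.045 ]
round_pad 0.84 [504.1 274.9] [ 0.448 -0.133  0.07 ]
top 0.69 [362.5, 177.3] [ 0.57536275 -0.11252548  0.122     ]
[259.11131435 227.41482598]
scene 0.6 [409.0, 254.9] [0.40401707 0.17828056 0.122     ]
scene 0.39 [390.9, 233.3] [0.41611004 0.11669482 0.122     ]
[376.69166609 243.50394504]
```

View pics/w4.png

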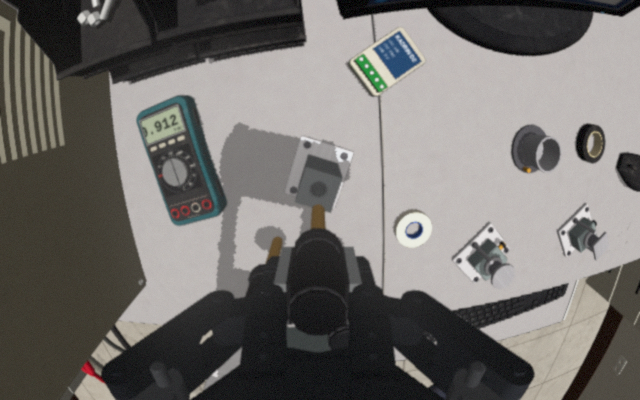

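```bash
python3 - <<'E'
from h import *
def tri(a,b):
    (o1,d1),(o2,d2)=ray("top",a),ray("scene",b)
    s=np.linalg.lstsq(np.c_[d1,-d2],o2-o1,rcond=None)[0]
    return np.round((o1+s[0]*d1+o2+s[1]*d2)/2,3),np.round(np.linalg.norm(o1+s[0]*d1-o2-s[1]*d2),3)
print("near bottom",tri([245,163],[313,301]),"near top",tri([205,102],[318,232]))
for z in(.1,.2,.3): print(z,at("top",[430,5],z),at("scene",[318,232],z))
st=read_state(); p=at("wrist",(319,208),.129,st); r=R.from_quat(st["ee_rot"]).as_matrix()
print("tip",p,"tool",r.T@(p-st["eef_pos"])*1e3)
E
```

```text
near bottom (array([0.626, 0.175, 0.062]), np.float64(0.002)) near top (array([0.623, 0.188, 0.419]), np.float64(0.019))
0.1 [ 1.04368872 -0.29914531  0.1       ] [0.55955731 0.04049722 0.1       ]
0.2 [ 0.97136451 -0.26817088  0.2       ] [0.57722143 0.08891949 0.2       ]
0.3 [ 0.89904029 -0.23719645  0.3       ] [0.59488556 0.13734177 0.3       ]
tip [0.4555193  0.12641544 0.129     ] tool [ 3.40770542e-02 -9.77630513e-02  9.67322807e+01]
```

The probe is held with its tip at (319,208), on the tool axis and 97 mm ahead of the TCP. The stand hole is empty at (319,187). Next I move over the cup.

Request:
servo_tool(rows=[2,15,0,0,0,0,4,25,0,0,0,0,4,35,0,0,0,0,4,35,0,0,0,0,4,35,0,0,0,0,4,35,0,0,0,0,4,35,0,0,0,0,4,35,0,0,0,0,4,25,0,0,0,0,2,15,0,0,0,0,0,0,0,0,0,0,0,0,0,0,0,0])

```text
time: 8.1
eef_pos: [0.6057, -0.1249, 0.2257]
ee_rot: [0.979, 0.206, -0.0, -0.0]
contact_force: [0.7, 0.4, -1.9]
gripper_width: 0.0226
finger_force: 59.0
```

```bash
python3 w.py w5 cup_mouth earth_cup round_pad
```

```text
[ 0.6057 -0.1249  0.2257] [ 9.786e-01  2.060e-01 -4.000e-04 -3.000e-04]
cup_mouth 0.61 [315.6 177.1] [ 0.6079 -0.1203  0.045 ]
earth_cup 0.59 [320.5 169. ] [ 0.6089 -0.1259  0.    ]
```

View pics/w5.png

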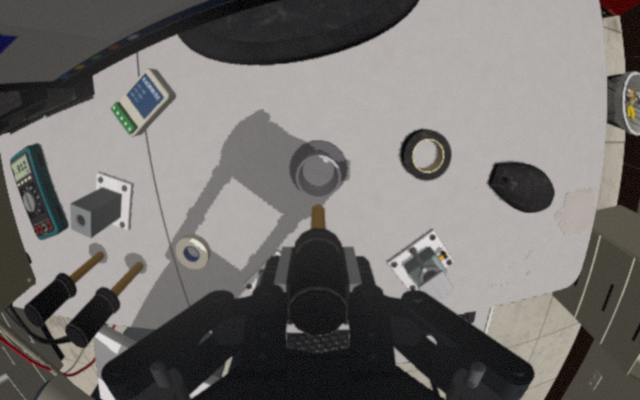

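The cup mouth, at (320,178), lies just ahead of the tip at (319,208). I shift 3 mm along tool x and dip to about 18 mm above the desk.

Request:
servo_tool(rows=[3,0,10,0,0,0,0,0,20,0,0,0,0,0,25,0,0,0,0,0,20,0,0,0,0,0,15,0,0,0,0,0,12,0,0,0,0,0,8,0,0,0,0,0,0,0,0,0,0,0,0,0,0,0,0,0,0,0,0,0])

```text
time: 9.3
eef_pos: [0.6092, -0.1234, 0.1176]
ee_rot: [0.978, 0.206, 0.001, 0.0]
contact_force: [-0.7, -0.2, -1.9]
gripper_width: 0.0224
finger_force: 59.0
```

```bash
python3 w.py w6 cup_mouth
```

```text
[ 0.6092 -0.1234  0.1176] [9.785e-01 2.064e-01 1.000e-03 5.000e-04]
cup_mouth 0.78 [318.7 219.5] [ 0.6092 -0.123   0.045 ]
cup_mouth 0.58 [447.7 312.8] [ 0.5722 -0.266   0.045 ]
cup_mouth 0.55 [ 67.2 232.7] [0.4973 0.0866 0.045 ]
```

View pics/w6.png

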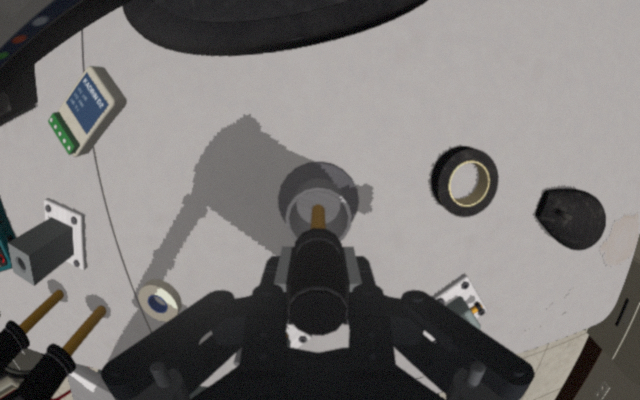

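The tip at (318,208) is centred inside the cup mouth at (319,219), about 24 mm below the rim. I go 4 mm deeper, lift straight out, then cross to the round pad.

Request:
servo_tool(rows=[0,0,4,0,0,0,0,0,0,0,0,0,0,0,0,0,0,0,0,0,0,0,0,0,0,0,-10,0,0,0,0,0,-20,0,0,0,0,0,-25,0,0,0,0,0,-25,0,0,0,0,0,-20,0,0,0,0,0,-12,0,0,0,0,0,0,0,0,0])

```text
time: 10.5
eef_pos: [0.6093, -0.1233, 0.2273]
ee_rot: [0.978, 0.206, 0.002, 0.001]
contact_force: [-0.5, 0.6, -1.8]
gripper_width: 0.0227
finger_force: 59.0
```

Request:
servo_tool(rows=[-10,-4,0,0,0,0,-20,-7,0,0,0,0,-28,-10,0,0,0,0,-28,-10,0,0,0,0,-28,-10,0,0,0,0,-25,-8,0,0,0,0,-15,-6,0,0,0,0,0,0,0,0,0,0,0,0,0,0,0,0])

```text
time: 11.4
eef_pos: [0.4456, -0.135, 0.2236]
ee_rot: [0.978, 0.206, -0.0, -0.0]
contact_force: [-0.2, 0.2, -1.3]
gripper_width: 0.0229
finger_force: 59.1
```

```bash
python3 w.py w7 round_pad round_stage
```

```text
[ 0.4456 -0.135   0.2236] [ 9.785e-01  2.062e-01 -1.000e-04 -2.000e-04]
round_pad 0.91 [319.4 187. ] [ 0.4467 -0.1351  0.07  ]
round_stage 0.73 [320.2 171.8] [ 0.4462 -0.1368  0.    ]
```

View pics/w7.png

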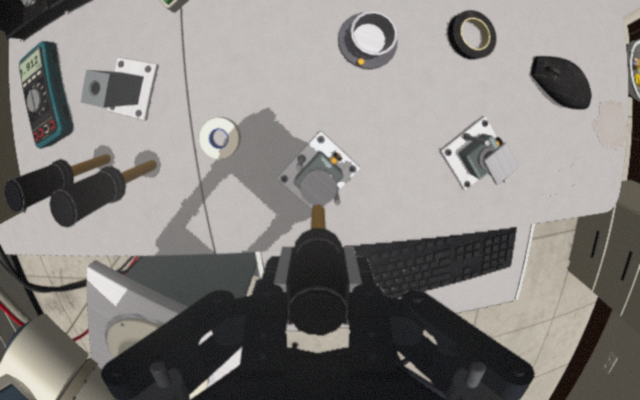

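The round pad at (319,187) is right under the tip, within about 1 mm of the estimate. I descend to just above it, then look for contact.

Request:
servo_tool(rows=[1,0,10,0,0,0,0,0,18,0,0,0,0,0,12,0,0,0,0,0,8,0,0,0,0,0,4,0,0,0,0,0,0,0,0,0,0,0,0,0,0,0,0,0,0,0,0,0])

```text
time: 12.35
eef_pos: [0.4467, -0.1348, 0.1731]
ee_rot: [0.978, 0.206, 0.001, 0.0]
contact_force: [0.3, 0.3, -1.2]
gripper_width: 0.0228
finger_force: 59.1
```

Request:
servo_tool(rows=[0,0,2,0,0,0,0,0,0,0,0,0,0,0,0,0,0,0])

```text
time: 12.65
eef_pos: [0.4464, -0.1347, 0.1703]
ee_rot: [0.978, 0.206, 0.0, -0.0]
contact_force: [-0.5, -0.1, -0.8]
gripper_width: 0.0227
finger_force: 59.1
```

Request:
servo_tool(rows=[0,0,2,0,0,0,0,0,0,0,0,0,0,0,0,0,0,0])

```text
time: 12.95
eef_pos: [0.4464, -0.1346, 0.1682]
ee_rot: [0.978, 0.206, -0.0, -0.0]
contact_force: [-0.1, 0.2, -1.3]
gripper_width: 0.0228
finger_force: 59.1
```

Request:
servo_tool(rows=[0,0,2,0,0,0,0,0,0,0,0,0,0,0,0,0,0,0])

```text
time: 13.25
eef_pos: [0.4466, -0.1347, 0.1666]
ee_rot: [0.978, 0.206, 0.0, 0.0]
contact_force: [0.8, -0.4, 0.8]
gripper_width: 0.0226
finger_force: 59.1
```

Request:
servo_tool(rows=[0,0,2,0,0,0,0,0,2,0,0,0,0,0,0,0,0,0,0,0,0,0,0,0])

```text
time: 13.65
eef_pos: [0.4466, -0.1348, 0.1625]
ee_rot: [0.978, 0.206, 0.0, 0.0]
contact_force: [0.1, -0.2, 3.0]
gripper_width: 0.0227
finger_force: 59.1
```

Request:
servo_tool(rows=[0,0,2,0,0,0,0,0,2,0,0,0,0,0,1.5,0,0,0,0,0,0,0,0,0,0,0,0,0,0,0,0,0,0,0,0,0])

```text
time: 14.25
eef_pos: [0.4465, -0.1347, 0.157]
ee_rot: [0.978, 0.206, 0.0, 0.0]
contact_force: [1.3, -0.4, 4.3]
gripper_width: 0.0224
finger_force: 59.3
```

```bash
python3 - <<'E'
from h import *
a=[]
for i in range(6):
    w=camera("wrist"); s=read_state(); a.append(np.r_[s["eef_pos"],s["contact_force"]])
print(np.round(np.mean(a,0),4), np.round(np.std(a,0),4))
s=camera("scene")
x=cv2.resize(s[140:200,305:365],(400,400),interpolation=cv2.INTER_CUBIC)
y=cv2.resize(w[150:270,260:380],(400,400),interpolation=cv2.INTER_CUBIC)
cv2.imwrite("pics/c8.png",np.hstack([x,y])[:,:,::-1])
E
```

```text
[ 0.4465 -0.1347  0.157   0.2515 -0.8099  4.6954] [0.     0.     0.     0.4499 0.3603 0.5429]
```

View pics/c8.png

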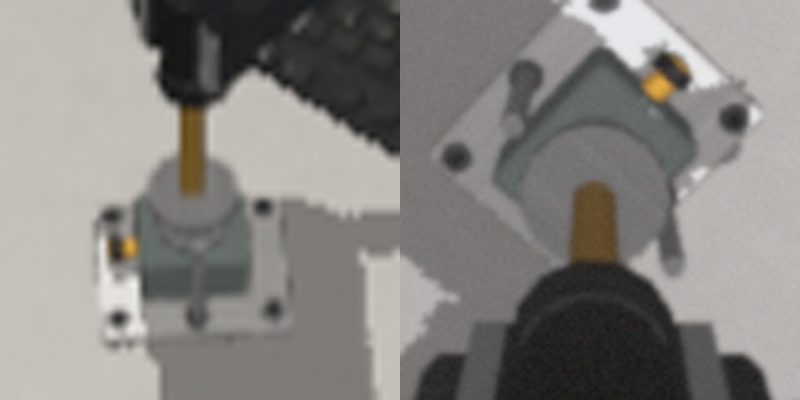

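Both views show the tip seated on the round pad, which is down near the post tops. I'll check that the probe hasn't slipped in the grip, since the measured force is slightly low.

```bash
python3 - <<'E'
from h import *
a=cv2.imread("pics/w7.png",0); b=cv2.cvtColor(camera("wrist"),cv2.COLOR_RGB2GRAY)
for n,(r0,r1,c0,c1) in {"handle":(228,330,292,346),"tip":(204,226,308,328),"gripper":(300,390,120,270)}.items():
    t=a[r0:r1,c0:c1]
    w,_=cv2.findTransformECC(t,b,np.float32([[1,0,c0],[0,1,r0]]),cv2.MOTION_TRANSLATION,(3,200,1e-6),None,5); w if 0 else None
    M=_; print(n,round(w,3),M[:,2]-[c0,r0])
E
```

```text
handle 0.944 [-0.47817993 -0.02923584]
tip 0.904 [0.65145874 1.33569336]
gripper 0.891 [-7.73651886  6.28405762]
```

```bash
python3 -c "
from plant import *
print(finish_job())"
```

```text
the job is handed in; nothing more can be done
None
```

I took the probe from its stand and dipped its tip about 28 mm into the earthing cup. It is now holding the round pad down about 10 mm, still gripped upright. I worked the depth out from the arm's height at first contact; the spring force read slightly low, nearer 8 mm. The job is handed in and no verdict came back.

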